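# Tip the damper down into its cradle and close the clamp

## Task

Lay the damper that stands at one end of the grey cradle down for inspection: push its upper part so that it tips over along the trough and lies in it, without picking it up. Then push the open clamp bar over until it is fully down across the damper. Leave everything else on the table where it stands.

Things in the scene. Friction and masses are not known exactly. Their poses are not given: they have to be found in the camera images.
- cradle: Grey steel cradle fixed to the table, 290 mm long (x axis), 100 mm wide; origin at the centre of its underside, z up. A trough runs along x; the damper stands in its heel end (-x) and must fall towards +x. The clamp is on the +y side at x = -10 mm, between two hinge cheeks 68 mm high (y = 40 to 60 mm); a rest for its free end, 52 mm high, is at y = -46 mm
- trough (a point): middle of the trough's black rubber floor, 6 mm above the table. The trough is 52 mm wide between side rails 32 mm high, with lips flaring out up to about 42 mm height; its end walls are at cradle x = -141 mm (28 mm high, heel) and +141 mm (38 mm high)
- damper_mid (a point): The damper to lay down, loose, about 0.6 kg: aluminium tube 46 mm diameter, 150 mm long, flat foot; above it a dark tapered head and a thin rod with nut (182 mm overall). Starts upright on the trough floor near cradle x = -105 mm, about 3 mm play to each rail. Point half-way up the tube, on its axis; z runs from foot to rod
- damper_foot (a point): centre of the damper's flat foot, on its axis, 75 mm below damper_mid while standing. Tipped, the damper pivots on the foot's edge, passes its balance point at about 0.3 rad and falls by itself; lying in the trough its axis is about 29 mm above the table
- clamp (a joint): Hinge of the steel clamp bar, rad: 0 = closed, the bar level across the trough just over the lying damper; 1.57 = upright; larger = leaning outward to the cradle's +y side. Starts open at 1.65 to 1.95, stop at 2.1. The hinge is stiff (about 0.14 N m): the bar stays where it is left; 2 to 3 N at its free end moves it
- clamp_hinge (a point): point on the clamp's hinge axis (which is parallel to the cradle's x axis), 61.5 mm above the table, at cradle x = -10, y = +52 mm
- clamp_end (a point): point near the free end of the clamp bar, in mid-thickness, 95 mm from the hinge axis; the bar is 24 mm wide, 8 mm thick and ends 104 mm from the hinge axis. When closed this point is at cradle x = -10, y = -43 mm, 61.5 mm above the table
- spare_mid (a point): bystander: a shorter damper of the same make-up, 46 mm diameter, tube 110 mm (142 mm overall), standing on the table on the cradle's far side; point half-way up its tube
- spring: bystander: standing coil spring, 61 mm diameter, 68 mm high; origin at the centre of its underside
- bumpstop: bystander: black rubber bump stop, 44 mm diameter, 40 mm high, standing; origin at the centre of its underside
- jar: bystander: glass jar with steel cap, 56 mm diameter, 65 mm high; origin at the centre of its underside
- wrench: bystander: wrench 170 mm long lying on the table; its x axis runs along it
- rodend: bystander: steel rod end lying on the table, eye of 34 mm diameter and 14 mm high with a 50 mm shank along its x axis; origin under the eye's centre
- mug: bystander: white mug, 78 mm diameter, 90 mm high; origin at the centre of its underside
- damper: the same loose damper as a whole; origin at the centre of its foot (same as damper_foot), z along the tube towards the rod
There are look-alikes about, which are no part of the job. What is shaped like the damper but pink or purple is not meant.

How it is judged:
On the way, in this order (a step that is already met when the one before it is completed fails the run):
1. the damper lies in the trough, clamp still open (angle between damper_mid's own z axis and vertical above 1.4 rad and angle between the z axis of damper_mid and the x axis of cradle, either way round below 0.12 rad and y of damper_mid in the frame of cradle between -0.01 and 0.01 m and x of damper_mid in the frame of cradle between -0.07 and 0.07 m and z of damper_mid in the frame of cradle below 0.038 m and value of joint clamp above 0.8 rad), for 0.3 s.
2. the clamp bar is down over the lying damper (angle between damper_mid's own z axis and vertical above 1.4 rad and angle between the z axis of damper_mid and the x axis of cradle, either way round below 0.12 rad and y of damper_mid in the frame of cradle between -0.01 and 0.01 m and x of damper_mid in the frame of cradle between -0.07 and 0.07 m and z of damper_mid in the frame of cradle below 0.038 m and value of joint clamp below 0.09 rad), for 0.2 s.
At the end, for the whole second after the job is handed in: The damper lies at rest in the trough (tube within 0.12 rad of the trough's direction, its middle within 10 mm of the trough's centre line, within 70 mm of the cradle's middle and less than 38 mm up), with the clamp bar down (below 0.09 rad), tipped before the clamp was closed (all of step 2 and linear speed of damper below 0.02 m/s); the robot touches nothing.
It fails at once if the damper is lifted or carried (height (world z) of damper_foot above 0.062 m or (angle between damper_mid's own z axis and vertical below 0.3 rad and height (world z) of damper_foot above 0.024 m)).
It fails at once if the damper leaves the cradle's trough (y of damper_foot in the frame of cradle above 0.04 m or y of damper_foot in the frame of cradle below -0.04 m).
It fails at once if a bystander is moved by more than 30 mm (distance of any of spare_mid, spring, bumpstop, jar, wrench, rodend, mug from where it was at the start of the episode above 0.03 m).
It also fails if it takes over 45 s, if anything falls off the work surface, if the arm or the gripper's body presses on something with over 40 N, if the wrist force passes 120 N, or if a joint passes its speed limit or range.

## Robot

A 6-joint arm with a two-finger parallel gripper is mounted at the origin on the work surface. World frame = base frame: x ahead of the robot, y to its left, z up, the work surface at z = 0. Lengths are in m, angles in rad, forces in N, time in s.
With the tool pointing down it reaches from about 0.25 to 0.8 m from the base axis. Payload 8.5 kg.
Tool frame: the origin (TCP) lies on the mounting face of the last link; the fingertips stand 173 mm ahead of it and the grasp point (between the pads) lies 155 mm ahead of it (arm.pinch_z is the distance from the TCP to the grasp point, in m); x points along the fingers, z is the direction in which the jaws open and shut, and the axes are right-handed (so a half turn about x gives the same grasp; the last joint's range is limited). The gripper opens to 85 mm and grips with 20 to 120 N. Pads are 22 mm wide; open, the fingers measure 114 mm over their backs; the gripper's body (76 mm by 85 mm) begins 54 mm behind the grasp point. The pads swing forward as they close: fully open they stand 13 mm farther back than shut.
Start: joints at [1.237, 0.238, -0.013, 1.319, 0, 1.571], TCP at [0.172, 0.496, 0.405] pointing down, gripper open.
Joint ranges: [-2.66, 2.66], [-1.03, 1.9], [-1.14, 1.46], [-1.82, 2.27], [-1.45, 1.34], [-3.14, 3.14]. Speed limits (rad/s): [2.22, 2.22, 2.79, 3.14, 3.14, 3.14].

## Interface

Orientations are given as a rotation vector (axis times angle).
In Python, from cell import arm gives the robot as it stands.
- The arm moves only by the tool carry_out, never from a script. Its argument "steps" is a list of rows, each an object with "offset": the shift along the tool's x, y, z in m, a list of three; "delta_rot": the turn, a rotation vector about the tool's x, y, z in rad, a list of three; "gripper": the finger opening in m, from 0 to 0.0854. A call has 1 to 12 rows; each row is the pose to reach, as a shift and turn from the pose measured when the call began, along the tool's axes at that moment; what a row does not reach only later rows make up. A row lasts 1/10 s, in which the tool goes at most 50 mm and 8.59 degrees, less where a joint would pass 70% of its speed; a pose out of reach is approached as far as the arm can. A call with a gripper value outside its range is refused whole. The fingers move at their own pace and stop on an object; the grip force is fixed at half the most. Time passes only in rows, so rows that repeat a pose let the fingers close. It gives the time, the measured TCP pose, the force and the opening at its end, in the units of the state.
- arm.get_state(): the state, without advancing time (a new reading comes with each control period).
- arm.snapshot(name): name is "scene" or "side" or "wrist"; returns the picture (480x640x3 uint8, red, green, blue); there is no depth.
- arm.calibration(name): a dict with "fx", "fy", "cx", "cy" (pixels), "rvec" (rotation vector, rad) and "tvec" (3), from world to camera coordinates, as OpenCV has them. Camera axes: x right, y down, z forward; pixel columns grow to the right and rows downward; lengths in m; the calibration is good to about 2 mm. A picture is of the moment at which its call begins: read the wrist's pose just before it. calibration takes no time and is no camera call; for the wrist camera it gives the pose at the moment of the call.
- arm.finish_job(): hands the job in, once; it reports no verdict.
The state is a dict: "time_s": time; "joint_positions": joint angles; "qd": joint speeds; "joint_torque": joint torques, N m; "position": TCP position; "eef_rot": TCP orientation; "contact_force": force on the tool from outside, world axes, zero at the start; "torque": the same for the moment, N m; "grip_width": finger opening in m.
Only numpy, scipy, OpenCV 4.12 (cv2) and the standard library are available. Lean on these libraries where they do the work, as an engineer would, in place of code of your own. Each camera call takes 0.05 s, during which the arm holds its last target.

## Working session

There is one attempt and no reset: what is moved stays moved. The work goes in short steps, Python scripts to look and compute and a tool call to move; the robot and the scene stay as the last step left them, time stands still between calls to the robot, and variables do not carry over. Pictures are saved under pics/ and viewed, and the job is handed in when it is done.

Besides the shell and the picture viewer there is one more tool, called after "Call:" by a JSON object that holds its "fn" and its "kwargs", one argument or row to a line. carry_out: Moves the arm, as the interface text tells. Its arguments: {"type":"object","properties":{"steps":{"type":"array","items":{"type":"object","properties":{"offset":{"type":"array","items":{"type":"number"}},"delta_rot":{"type":"array","items":{"type":"number"}},"gripper":{"type":"number"}}}}},"required":["steps"]}

```bash
ls; mkdir -p pics
python3 - <<'E'
from cell import arm
import cv2
print(arm.get_state())
for n in("scene","side","wrist"):
    c=arm.calibration(n);print(n,c)
    cv2.imwrite(f"pics/{n}0.png",arm.snapshot(n)[:,:,::-1])
E
```

```text
pics
{'time_s': 0.0, 'joint_positions': array([ 1.23702050e+00,  2.38760383e-01, -1.42788082e-02,  1.31918679e+00,
       -2.74741256e-05,  1.57077333e+00]), 'qd': array([-0.0006    , -0.00095189,  0.00200837,  0.00048672,  0.00047626,
        0.00092151]), 'joint_torque': array([-1.75241454e-03, -5.38782871e+01,  3.46444416e+01,  1.80882588e-02,
       -8.57527340e-06, -1.32099780e-05]), 'position': array([0.17194263, 0.49585916, 0.40407858]), 'eef_rot': array([-0.96078609,  1.3499868 ,  0.95937649]), 'contact_force': array([0.32871194, 0.65748888, 0.76389926]), 'torque': array([-0.06577341,  0.00763804,  0.01514519]), 'grip_width': 0.0854616513495862}
scene {'fx': 443.9206864985253, 'fy': 443.9206864985253, 'cx': 320.112392553991, 'cy': 244.90969505818092, 'rvec': array([ 1.10516619,  2.62247289, -0.70437209]), 'tvec': array([ 0.36798053, -0.30836511,  1.2670671 ])}
side {'fx': 549.4355712533786, 'fy': 549.4355712533786, 'cx': 324.0389238090204, 'cy': 248.97221813743346, 'rvec': array([ 2.12187294, -0.5075354 ,  0.24438339]), 'tvec': array([-0.46995774,  0.20321303,  1.04219105])}
wrist {'fx': 402.09298799120734, 'fy': 402.09298799120734, 'cx': 316.6594039544788, 'cy': 243.90711620318794, 'rvec': array([-2.34321182, -1.66820492, -0.26061526]), 'tvec': array([-0.52443282, -0.03819961,  0.38024167])}
```

View pics/scene0.png

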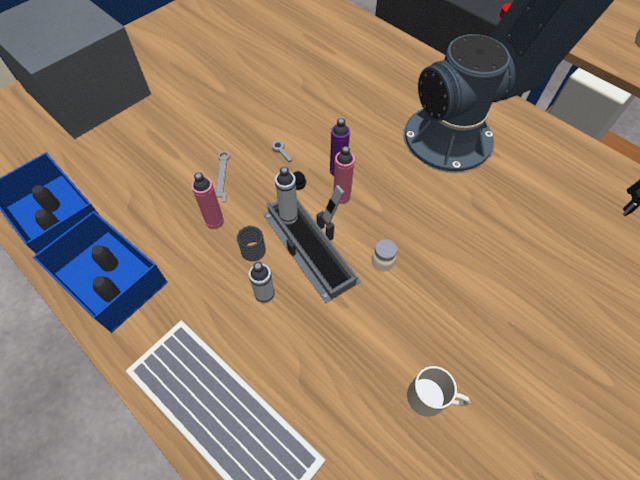

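View pics/side0.png

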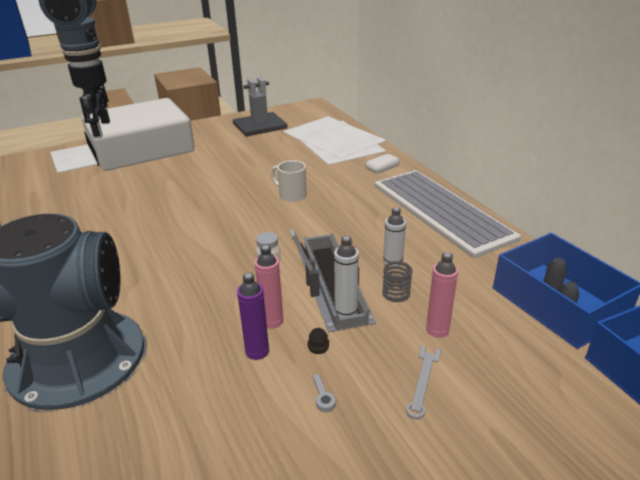

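View pics/wrist0.png

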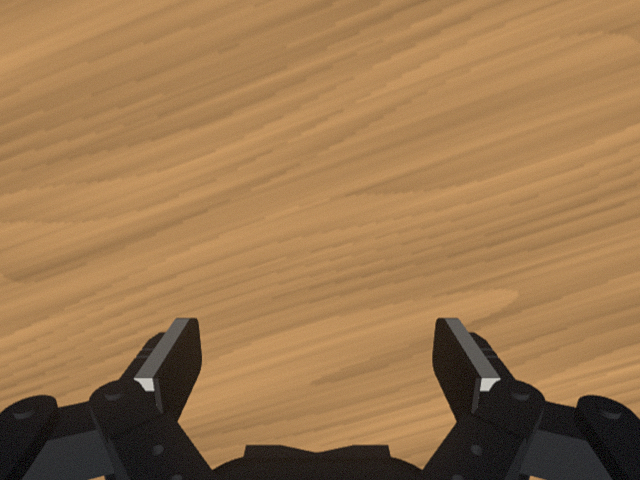

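Candidates in the scene picture are the silver damper standing in the cradle (286,195), the short silver spare (262,282), pink ones at (208,200) and (344,175), and a purple one at (340,148). The silver one in the cradle's heel fits the description. I'll check it in enlarged crops.

Run:
```python
import cv2
a=cv2.imread("pics/scene0.png")[110:310,180:420];cv2.imwrite("pics/sc_crop.png",cv2.resize(a,None,fx=3,fy=3,interpolation=cv2.INTER_CUBIC))
a=cv2.imread("pics/side0.png")[220:370,230:430];cv2.imwrite("pics/si_crop.png",cv2.resize(a,None,fx=4,fy=4,interpolation=cv2.INTER_CUBIC))
```

```text
(no output)
```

View pics/sc_crop.png

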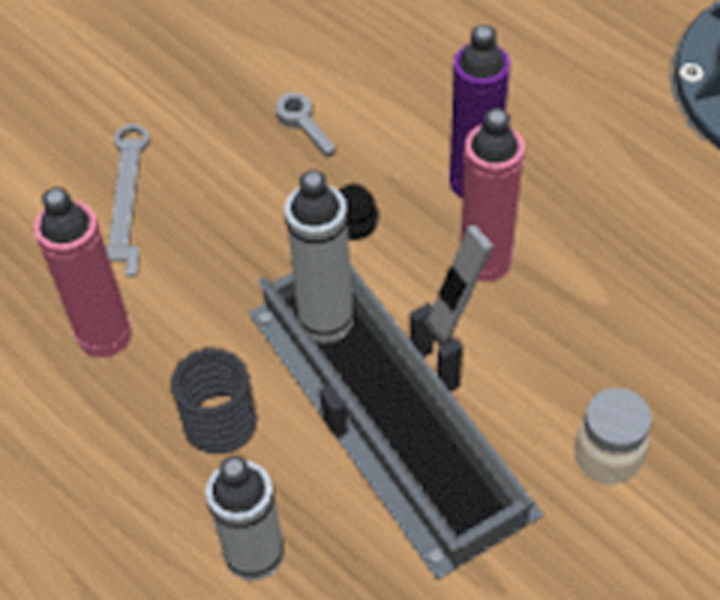

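View pics/si_crop.png

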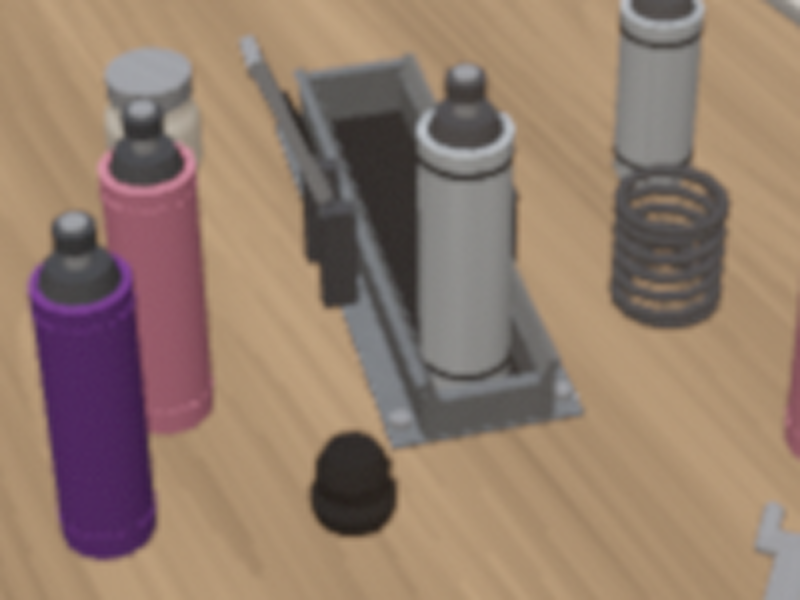

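```bash
cat > h.py <<'E'
import numpy as np,cv2
from cell import arm
from scipy.spatial.transform import Rotation as R
from scipy.optimize import least_squares
def S(u,v):return("scene",180+u/3,110+v/3)
def D(u,v):return("side",230+u/4,220+v/4)
C={n:arm.calibration(n) for n in("scene","side")}
def proj(n,p):
    c=C[n];K=np.array([[c['fx'],0,c['cx']],[0,c['fy'],c['cy']],[0,0,1]])
    return cv2.projectPoints(np.array(p,float).reshape(-1,1,3),c['rvec'],c['tvec'],K,None)[0].reshape(-1,2)
def tri(*o,z=None):
    f=lambda p:np.concatenate([proj(n,[p[0],p[1],p[2] if z is None else z])[0]-[u,v] for n,u,v in o])
    s=least_squares(f,[.5,.1,.05][:3 if z is None else 2]);return s.x.round(4),s.fun.round(1)
E
python3 - <<'E'
from h import *
z=.003
obs=[(S(250,315),(-.145,-.05,z)),(S(440,577),(.145,-.05,z)),(S(541,515),(.145,.05,z)),(D(395,445),(-.145,.05,z)),(D(582,410),(-.145,-.05,z))]
def W(q,p):c,s=np.cos(q[2]),np.sin(q[2]);return [q[0]+c*p[0]-s*p[1],q[1]+s*p[0]+c*p[1],p[2]]
f=lambda q:np.concatenate([proj(o[0],W(q,p))[0]-o[1:] for o,p in obs])
for y0 in(0,1.5,3,-1.5):
    s=least_squares(f,[.5,.1,y0]);print(s.x,s.cost,s.fun.round(1))
for nm,a in dict(top=(S(313,176),D(466,70)),tip=(S(480,236),D(249,45)),spare=(S(234,465),("side",396,210))).items():print(nm,tri(*a))
print('bump',tri(D(352,500),z=.01),'springtop',tri(S(212,372),z=.068),'pink',tri(S(497,118),D(142,112)),'purple',tri(S(484,34),D(73,222)),'jar',tri(S(619,415),D(149,72)),'pinkL',tri(S(58,197)))
E
```

```text
[ 0.53428645 -0.0288502   1.35244439] 4.161541402151418 [-1.  -1.3 -0.9  0.4  1.2 -0.8 -0.9 -0.8  0.7 -0.9]
[ 0.53428645 -0.0288502   1.35244439] 4.1615414021516 [-1.  -1.3 -0.9  0.4  1.2 -0.8 -0.9 -0.8  0.7 -0.9]
[ 0.53428645 -0.0288502   1.35244439] 4.161541402151529 [-1.  -1.3 -0.9  0.4  1.2 -0.8 -0.9 -0.8  0.7 -0.9]
[ 0.53428645 -0.0288502  -4.93074092] 4.161541402151427 [-1.  -1.3 -0.9  0.4  1.2 -0.8 -0.9 -0.8  0.7 -0.9]
top (array([ 0.5105, -0.1284,  0.187 ]), array([-0.4,  0.1, -0.4, -0. ]))
tip (array([ 0.4473, -0.0191,  0.1578]), array([ 0., -0.,  0.,  0.]))
spare (array([ 0.6942, -0.0162,  0.1375]), array([-0.3,  0. , -0.3, -0. ]))
bump (array([ 0.416 , -0.1936]), array([ 0., -0.])) springtop (array([ 0.6331, -0.1208]), array([-0.,  0.])) pink (array([ 0.3687, -0.0765,  0.1771]), array([-0.2,  0.1, -0.2, -0.1])) purple (array([ 0.3114, -0.1425,  0.1778]), array([-0.1,  0. , -0. , -0. ])) jar (array([0.4412, 0.124 , 0.0609]), array([-0.4,  0.2, -0.4, -0.1])) pinkL (array([ 0.615 , -0.3273,  0.0837]), array([-0., -0.]))
```

Picture summary:
- The silver damper's nut is at scene (284,169), with its foot in the trough.
- The clamp bar leans outward, with its tip at scene (340,189).
- The triangulated heights agree with the description: nut 0.187, clamp tip radius 0.102 (angle about 1.92 rad), and damper at cradle x = -0.102.

Next I plan the approach behind the damper.

```bash
cat >> h.py <<'E'
Q=np.array([.5343,-.0289,1.3524])
def cw(p):c,s=np.cos(Q[2]),np.sin(Q[2]);return np.array([Q[0]+c*p[0]-s*p[1],Q[1]+s*p[0]+c*p[1],p[2]])
def state():
    s=arm.get_state();return s,np.array(s['position']),R.from_rotvec(s['eef_rot'])
def goal(tip,L=.173,rot=None):
    """tip in cradle frame -> offset & delta_rot in tool axes; tool x down, tool z=+-cradle y"""
    s,p,r=state();c,sn=np.cos(Q[2]),np.sin(Q[2])
    yc=np.array([-sn,c,0]);xd=np.array([0,0,-1.])
    best=None
    for sg in(1,-1):
        zz=sg*yc;T=R.from_matrix(np.c_[xd,np.cross(zz,xd),zz]);d=(r.inv()*T).as_rotvec()
        if best is None or np.linalg.norm(d)<np.linalg.norm(best[0]):best=(d,T)
    tcp=cw(tip)-best[1].apply([L,0,0])
    return r.inv().apply(tcp-p).round(4),best[0].round(4)
E
python3 - <<'E'
from h import *
s,p,r=state();print(r.as_matrix().round(2))
for t in [(-.02,.0,.30),(-.18,0,.24),(-.165,0,.135),(-.09,0,.135)]: print(t,cw(t).round(3),*goal(t))
E
```

```text
[[-0.   -0.94  0.33]
 [-0.    0.33  0.94]
 [-1.   -0.   -0.  ]]
(-0.02, 0.0, 0.3) [ 0.53  -0.048  0.3  ] [-0.0683 -0.5166 -0.3971] [ 1.4554e+00 -9.0000e-04  8.0000e-04]
(-0.18, 0, 0.24) [ 0.495 -0.205  0.24 ] [-0.0082 -0.535  -0.5559] [ 1.4554e+00 -9.0000e-04  8.0000e-04]
(-0.165, 0, 0.135) [ 0.499 -0.19   0.135] [ 0.0968 -0.5333 -0.5409] [ 1.4554e+00 -9.0000e-04  8.0000e-04]
(-0.09, 0, 0.135) [ 0.515 -0.117  0.135] [ 0.0967 -0.5246 -0.4664] [ 1.4554e+00 -9.0000e-04  8.0000e-04]
```

Call:
{"fn": "carry_out", "kwargs": {
  "steps": [
    {"offset": [-0.03,-0.03,-0.03],"delta_rot": [0.1,0,0],"gripper": 0.02},
    {"offset": [-0.055,-0.07,-0.06],"delta_rot": [0.22,0,0],"gripper": 0.02},
    {"offset": [-0.055,-0.1,-0.09],"delta_rot": [0.33,0,0],"gripper": 0.02},
    {"offset": [-0.055,-0.13,-0.12],"delta_rot": [0.44,0,0],"gripper": 0.02},
    {"offset": [-0.055,-0.16,-0.15],"delta_rot": [0.55,0,0],"gripper": 0.02},
    {"offset": [-0.055,-0.19,-0.18],"delta_rot": [0.66,0,0],"gripper": 0.02},
    {"offset": [-0.055,-0.22,-0.21],"delta_rot": [0.77,0,0],"gripper": 0.02},
    {"offset": [-0.055,-0.25,-0.25],"delta_rot": [0.88,0,0],"gripper": 0.02},
    {"offset": [-0.055,-0.28,-0.29],"delta_rot": [0.99,0,0],"gripper": 0.02},
    {"offset": [-0.055,-0.31,-0.32],"delta_rot": [1.1,0,0],"gripper": 0.02},
    {"offset": [-0.055,-0.34,-0.35],"delta_rot": [1.2,0,0],"gripper": 0.02},
    {"offset": [-0.055,-0.37,-0.38],"delta_rot": [1.3,0,0],"gripper": 0.02}
  ]
}}

```text
time_s: 1.35
position: [0.3973, 0.0138, 0.4598]
eef_rot: [0.052, 1.57, -0.054]
contact_force: [1.4, 0.1, 0.2]
grip_width: 0.0202
```

Run:
```python
from h import *
s,p,r=state();print(s['time_s'],p,s['grip_width'],r.apply([1,0,0]))
for t in [(-.19,0,.29),(-.165,0,.135)]: print(t,cw(t).round(3),*goal(t))
```

```text
1.35 [0.39725195 0.0138281  0.45975458] 0.02016049453041792 [ 9.87336143e-05 -9.23521244e-04 -9.99999569e-01]
(-0.19, 0, 0.29) [ 0.493 -0.214  0.29 ] [-0.003  -0.2212  0.1111] [0.1509 0.0002 0.0009]
(-0.165, 0, 0.135) [ 0.499 -0.19   0.135] [ 0.152  -0.1964  0.1148] [0.1509 0.0002 0.0009]
```

Call:
{"fn": "carry_out", "kwargs": {
  "steps": [
    {"offset": [0,-0.04,0.02],"delta_rot": [0.05,0,0],"gripper": 0.02},
    {"offset": [0,-0.08,0.04],"delta_rot": [0.1,0,0],"gripper": 0.02},
    {"offset": [0,-0.12,0.06],"delta_rot": [0.151,0,0],"gripper": 0.02},
    {"offset": [0,-0.16,0.08],"delta_rot": [0.151,0,0],"gripper": 0.02},
    {"offset": [0,-0.2,0.1],"delta_rot": [0.151,0,0],"gripper": 0.02},
    {"offset": [0,-0.221,0.111],"delta_rot": [0.151,0,0],"gripper": 0.02},
    {"offset": [0.02,-0.221,0.111],"delta_rot": [0.151,0,0],"gripper": 0.02},
    {"offset": [0.06,-0.221,0.111],"delta_rot": [0.151,0,0],"gripper": 0.02},
    {"offset": [0.1,-0.221,0.111],"delta_rot": [0.151,0,0],"gripper": 0.02},
    {"offset": [0.14,-0.215,0.112],"delta_rot": [0.151,0,0],"gripper": 0.02},
    {"offset": [0.152,-0.205,0.114],"delta_rot": [0.151,0,0],"gripper": 0.02},
    {"offset": [0.152,-0.202,0.114],"delta_rot": [0.151,0,0],"gripper": 0.02}
  ]
}}

```text
time_s: 2.55
position: [0.4971, -0.1945, 0.3067]
eef_rot: [0.171, 1.567, -0.171]
contact_force: [0.3, -0.2, 0.3]
grip_width: 0.02
```

Run:
```python
from h import *
s,p,r=state();print(s['time_s'],p,s['contact_force'])
for t in [(-.145,0,.135),(-.09,0,.135)]: print(t,*goal(t))
for n in("side","scene"):
    a=arm.snapshot(n)[:,:,::-1];a=a[130:370,230:430] if n=="side" else a[110:310,180:420]
    cv2.imwrite(f"pics/{n}1.png",cv2.resize(a,None,fx=2.5,fy=2.5))
```

```text
2.55 [ 0.49712508 -0.19453611  0.30670018] [ 0.32539145 -0.20117129  0.27151369]
(-0.145, 0, 0.135) [-0.0013  0.0248  0.0004] [ 0.0004 -0.0032  0.0001]
(-0.09, 0, 0.135) [-0.0013  0.0798  0.0004] [ 0.0004 -0.0032  0.0001]
```

View pics/side1.png

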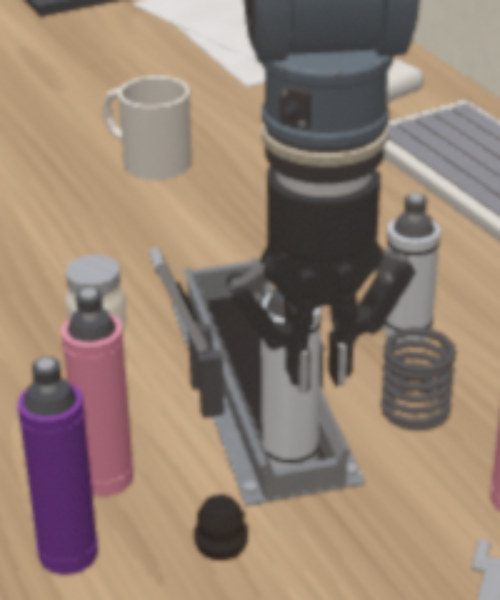

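View pics/scene1.png

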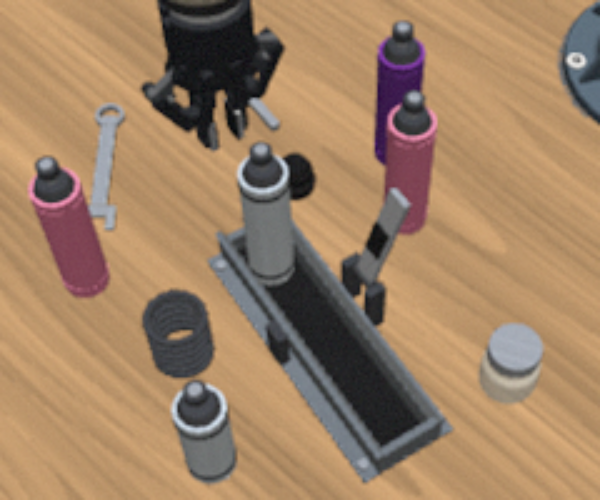

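The picture shows the fingers behind the damper, central to the tube (side crop 320,360). Now I push slowly along the trough.

Call:
{"fn": "carry_out", "kwargs": {
  "steps": [
    {"offset": [-0.004,0.015,0],"gripper": 0.02},
    {"offset": [-0.004,0.025,0],"gripper": 0.02},
    {"offset": [-0.004,0.031,0],"gripper": 0.02},
    {"offset": [-0.004,0.037,0],"gripper": 0.02},
    {"offset": [-0.004,0.043,0],"gripper": 0.02},
    {"offset": [-0.004,0.049,0],"gripper": 0.02},
    {"offset": [-0.004,0.055,0],"gripper": 0.02}
  ]
}}

```text
invalid input at $.steps[0]: expected keys offset, delta_rot, gripper
```

Run:
```python
from h import *
s,p,r=state();print(s['time_s'],p,s['contact_force'],*goal((-.09,0,.138)))
for n in("side","scene"):
    a=arm.snapshot(n)[:,:,::-1];a=a[130:370,230:430] if n=="side" else a[110:310,180:420]
    cv2.imwrite(f"pics/{n}2.png",cv2.resize(a,(500,500)))
```

```text
2.65 [ 0.49805001 -0.19516688  0.30945187] [-0.45841492 -0.26218539  0.28445272] [-0.0016  0.0802 -0.0006] [0.0009 0.0018 0.0011]
```

View pics/scene2.png

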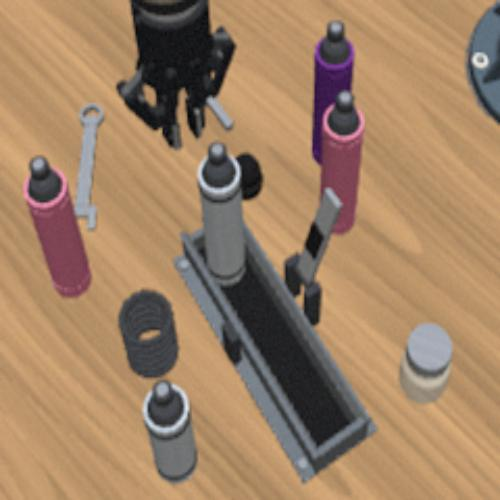

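Call:
{"fn": "carry_out", "kwargs": {
  "steps": [
    {"offset": [-0.002,0.015,0],"delta_rot": [0,0,0],"gripper": 0.02},
    {"offset": [-0.002,0.025,0],"delta_rot": [0,0,0],"gripper": 0.02},
    {"offset": [-0.002,0.031,0],"delta_rot": [0,0,0],"gripper": 0.02},
    {"offset": [-0.002,0.037,0],"delta_rot": [0,0,0],"gripper": 0.02},
    {"offset": [-0.002,0.043,0],"delta_rot": [0,0,0],"gripper": 0.02},
    {"offset": [-0.002,0.049,0],"delta_rot": [0,0,0],"gripper": 0.02},
    {"offset": [-0.002,0.055,0],"delta_rot": [0,0,0],"gripper": 0.02}
  ]
}}

```text
time_s: 3.45
position: [0.5101, -0.1416, 0.3118]
eef_rot: [0.17, 1.561, -0.173]
contact_force: [0.0, -0.6, 0.4]
grip_width: 0.0198
```

Run:
```python
from h import *
s,p,r=state();print(s['time_s'],p,s['contact_force'],*goal((-.09,0,.138)))
for n in("side","scene"):
    a=arm.snapshot(n)[:,:,::-1];a=a[130:370,230:430] if n=="side" else a[110:310,180:420]
    cv2.imwrite(f"pics/{n}2.png",cv2.resize(a,(500,500)))
```

```text
3.45 [ 0.51013399 -0.14158689  0.31183802] [ 0.03830868 -0.55303843  0.43379844] [ 0.0008  0.0252 -0.0008] [0.0003 0.0034 0.0016]
```

View pics/scene2.png

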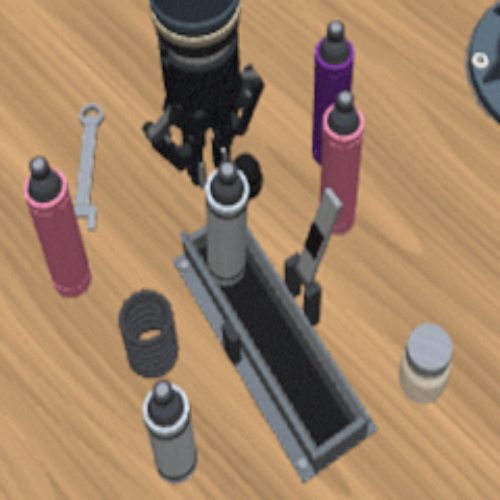

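The damper has begun to tip the right way: its nut moved from (217,152) to (228,172). I keep pushing.

Call:
{"fn": "carry_out", "kwargs": {
  "steps": [
    {"offset": [0,0.006,0],"delta_rot": [0,0,0],"gripper": 0.02},
    {"offset": [0,0.012,0],"delta_rot": [0,0,0],"gripper": 0.02},
    {"offset": [0,0.018,0],"delta_rot": [0,0,0],"gripper": 0.02},
    {"offset": [0,0.024,0],"delta_rot": [0,0,0],"gripper": 0.02},
    {"offset": [0,0.03,0],"delta_rot": [0,0,0],"gripper": 0.02},
    {"offset": [0,0.036,0],"delta_rot": [0,0,0],"gripper": 0.02},
    {"offset": [0,0.042,0],"delta_rot": [0,0,0],"gripper": 0.02},
    {"offset": [0,0.046,0],"delta_rot": [0,0,0],"gripper": 0.02},
    {"offset": [0,0.046,0],"delta_rot": [0,0,0],"gripper": 0.02},
    {"offset": [0,0.046,0],"delta_rot": [0,0,0],"gripper": 0.02},
    {"offset": [0,0.046,0],"delta_rot": [0,0,0],"gripper": 0.02}
  ]
}}

```text
time_s: 4.65
position: [0.5201, -0.0965, 0.3117]
eef_rot: [0.169, 1.561, -0.172]
contact_force: [0.4, -0.4, 0.3]
grip_width: 0.0198
```

Run:
```python
from h import *
s,p,r=state();print(s['time_s'],p,s['contact_force'],*goal((-.09,0,.138)))
for n in("side","scene"):
    a=arm.snapshot(n)[:,:,::-1];cv2.imwrite(f"pics/{n}3full.png",a);a=a[130:370,230:430] if n=="side" else a[110:310,180:420]
    cv2.imwrite(f"pics/{n}3.png",cv2.resize(a,None,fx=2.5,fy=2.5))
```

```text
4.65 [ 0.52007034 -0.09654571  0.31174979] [ 0.3990584  -0.35537016  0.340781  ] [ 0.0008 -0.0209 -0.0008] [0.0009 0.0033 0.0012]
```

View pics/scene3.png

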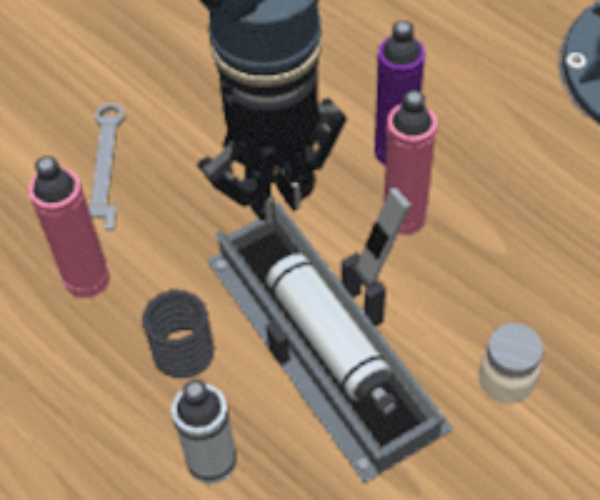

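View pics/side3.png

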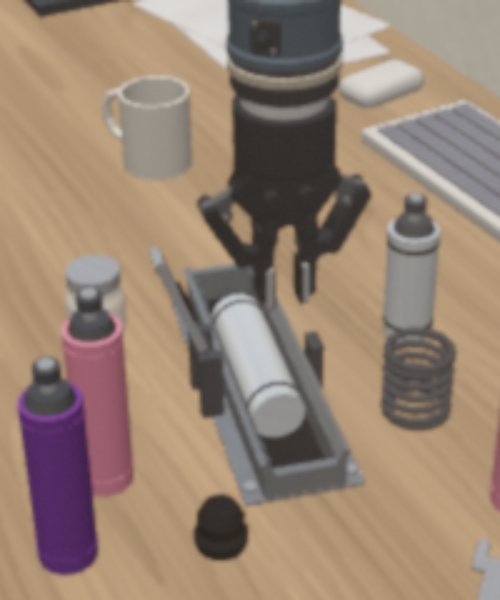

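The damper lies straight in the trough. I check its position and plan the clamp path.

Run:
```python
from h import *
def inv(w):
    c,s=np.cos(Q[2]),np.sin(Q[2]);d=np.array(w[:2])-Q[:2];return (c*d[0]+s*d[1]).round(4),(-s*d[0]+c*d[1]).round(4)
for n,u,v,z in [('foot top',290,260,.052),('head end of tube top',374,368,.052),('nut',388,403,.03)]:
    print(n,inv(tri(("scene",180+u/2.5,110+v/2.5),z=z)[0]))
for n,t in dict(up=(-.06,0,.22),over=(-.01,.135,.22),down=(-.01,.135,.125)).items(): print(n,cw(t).round(3),*goal(t))
s,p,r=state();print(r.inv().apply([-np.sin(Q[2]),np.cos(Q[2]),0]).round(3))
```

```text
foot top (np.float64(-0.0683), np.float64(0.0051))
head end of tube top (np.float64(0.0739), np.float64(0.0069))
nut (np.float64(0.1015), np.float64(0.0044))
up [ 0.521 -0.087  0.22 ] [-0.0813  0.0091 -0.0005] [0.0008 0.0033 0.0012]
over [ 0.4   -0.009  0.22 ] [-0.0818  0.0592 -0.1354] [0.0008 0.0033 0.0012]
down [ 0.4   -0.009  0.125] [ 0.0132  0.0593 -0.1358] [0.0008 0.0033 0.0012]
[-0.003  0.001 -1.   ]
```

Call:
{"fn": "carry_out", "kwargs": {
  "steps": [
    {"offset": [-0.03,0.002,0],"delta_rot": [0,0,0],"gripper": 0.0},
    {"offset": [-0.07,0.01,0],"delta_rot": [0,0,0],"gripper": 0.0},
    {"offset": [-0.085,0.03,-0.03],"delta_rot": [0,0,0],"gripper": 0.0},
    {"offset": [-0.085,0.05,-0.07],"delta_rot": [0,0,0],"gripper": 0.0},
    {"offset": [-0.085,0.059,-0.11],"delta_rot": [0,0,0],"gripper": 0.0},
    {"offset": [-0.085,0.059,-0.136],"delta_rot": [0,0,0],"gripper": 0.0},
    {"offset": [-0.07,0.059,-0.136],"delta_rot": [0,0,0],"gripper": 0.0},
    {"offset": [-0.04,0.059,-0.136],"delta_rot": [0,0,0],"gripper": 0.0},
    {"offset": [-0.01,0.059,-0.136],"delta_rot": [0,0,0],"gripper": 0.0},
    {"offset": [0.013,0.059,-0.136],"delta_rot": [0,0,0],"gripper": 0.0},
    {"offset": [0.013,0.059,-0.136],"delta_rot": [0,0,0],"gripper": 0.0}
  ]
}}

```text
time_s: 5.85
position: [0.3988, -0.0098, 0.2961]
eef_rot: [0.17, 1.565, -0.173]
contact_force: [-0.7, -0.9, 0.8]
grip_width: -0.0003
```

Run:
```python
from h import *
s,p,r=state();print(s['time_s'],p,s['contact_force'],s['grip_width'])
for t in [(-.01,.135,.125),(-.01,.06,.125),(-.01,-.03,.0655)]: print(t,*goal(t))
for n in("side","scene"):
    a=arm.snapshot(n)[:,:,::-1];a=a[130:370,230:430] if n=="side" else a[110:310,180:420]
    cv2.imwrite(f"pics/{n}4.png",cv2.resize(a,None,fx=2.5,fy=2.5))
```

```text
5.85 [ 0.39883441 -0.0097524   0.2961268 ] [-0.74485098 -0.88469363  0.75864939] -0.00025553764692502875
(-0.01, 0.135, 0.125) [-0.0019  0.0007  0.0014] [ 0.0005 -0.0012  0.0021]
(-0.01, 0.06, 0.125) [-0.002   0.0006  0.0764] [ 0.0005 -0.0012  0.0021]
(-0.01, -0.03, 0.0655) [0.0574 0.0007 0.1665] [ 0.0005 -0.0012  0.0021]
```

View pics/scene4.png

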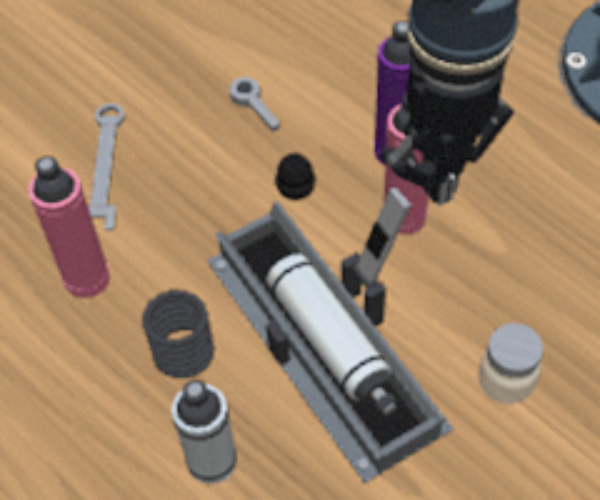

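View pics/side4.png

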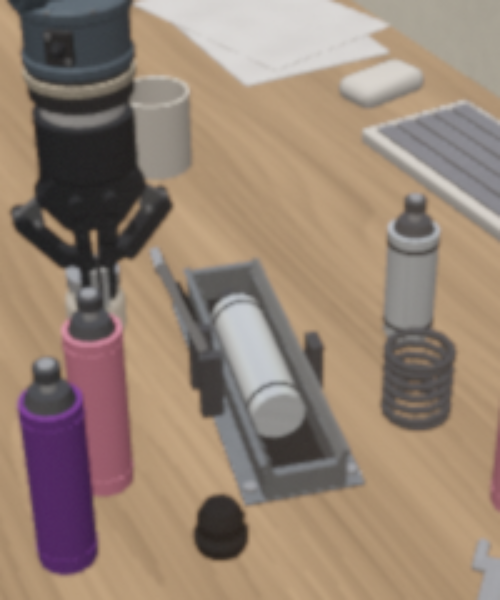

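Call:
{"fn": "carry_out", "kwargs": {
  "steps": [
    {"offset": [-0.013,0,0.015],"delta_rot": [0,0,0],"gripper": 0.0},
    {"offset": [-0.013,0,0.03],"delta_rot": [0,0,0],"gripper": 0.0},
    {"offset": [-0.013,0,0.042],"delta_rot": [0,0,0],"gripper": 0.0},
    {"offset": [-0.013,0,0.054],"delta_rot": [0,0,0],"gripper": 0.0},
    {"offset": [-0.013,0,0.066],"delta_rot": [0,0,0],"gripper": 0.0},
    {"offset": [-0.013,0,0.078],"delta_rot": [0,0,0],"gripper": 0.0},
    {"offset": [-0.01,0,0.09],"delta_rot": [0,0,0],"gripper": 0.0},
    {"offset": [-0.006,0,0.103],"delta_rot": [0,0,0],"gripper": 0.0},
    {"offset": [-0.006,0,0.103],"delta_rot": [0,0,0],"gripper": 0.0}
  ]
}}

```text
time_s: 6.85
position: [0.5022, -0.0323, 0.3041]
eef_rot: [0.17, 1.561, -0.173]
contact_force: [0.2, 0.2, 0.3]
grip_width: 0.0
```

Run:
```python
from h import *
s,p,r=state();print(s['time_s'],p,s['contact_force'],s['grip_width'])
for t in [(-.01,.003,.1025),(-.01,-.007,.0785),(-.01,-.009,.0655)]: print(t,*goal(t))
for n in("side","scene"):
    a=arm.snapshot(n)[:,:,::-1];a=a[130:370,230:430] if n=="side" else a[110:310,180:420]
    cv2.imwrite(f"pics/{n}5.png",cv2.resize(a,None,fx=2.5,fy=2.5))
```

```text
6.85 [ 0.50222659 -0.03234353  0.30408892] [0.16846721 0.15040937 0.26503311] 1.984361144381139e-06
(-0.01, 0.003, 0.1025) [0.0287 0.0003 0.0275] [0.0003 0.0028 0.0014]
(-0.01, -0.007, 0.0785) [0.0527 0.0004 0.0374] [0.0003 0.0028 0.0014]
(-0.01, -0.009, 0.0655) [0.0657 0.0004 0.0394] [0.0003 0.0028 0.0014]
```

View pics/scene5.png

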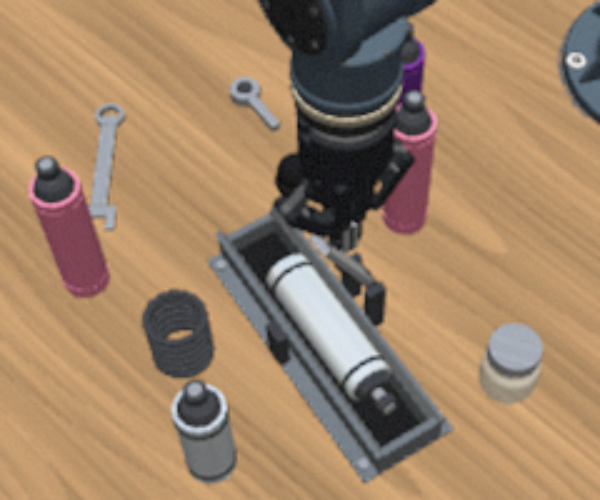

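View pics/side5.png

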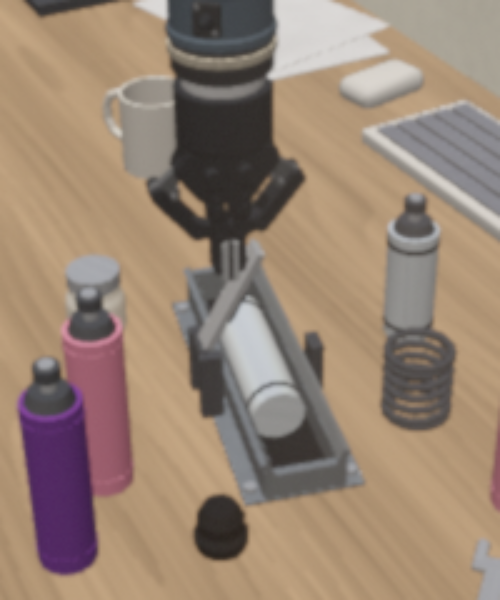

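The bar is past vertical, leaning over the trough with its tip at side crop (258,255). I carry on along the arc and press it down.

Call:
{"fn": "carry_out", "kwargs": {
  "steps": [
    {"offset": [0.01,0,0.012],"delta_rot": [0,0,0],"gripper": 0.0},
    {"offset": [0.02,0,0.02],"delta_rot": [0,0,0],"gripper": 0.0},
    {"offset": [0.029,0,0.0275],"delta_rot": [0,0,0],"gripper": 0.0},
    {"offset": [0.037,0,0.033],"delta_rot": [0,0,0],"gripper": 0.0},
    {"offset": [0.045,0,0.037],"delta_rot": [0,0,0],"gripper": 0.0},
    {"offset": [0.053,0,0.04],"delta_rot": [0,0,0],"gripper": 0.0},
    {"offset": [0.058,0,0.042],"delta_rot": [0,0,0],"gripper": 0.0},
    {"offset": [0.062,0,0.043],"delta_rot": [0,0,0],"gripper": 0.0},
    {"offset": [0.064,0,0.043],"delta_rot": [0,0,0],"gripper": 0.0},
    {"offset": [0.065,0,0.043],"delta_rot": [0,0,0],"gripper": 0.0},
    {"offset": [0.065,0,0.043],"delta_rot": [0,0,0],"gripper": 0.0}
  ]
}}

```text
time_s: 8.05
position: [0.543, -0.0415, 0.2398]
eef_rot: [0.17, 1.561, -0.172]
contact_force: [0.3, 0.1, 0.3]
grip_width: -0.0001
```

Run:
```python
from h import *
s,p,r=state();print(s['time_s'],p,s['contact_force'],s['grip_width'])
for t in [(-.01,-.013,.0655),]: print(t,*goal(t))
for n in("side","scene"):
    a=arm.snapshot(n)[:,:,::-1];a=a[130:370,230:430] if n=="side" else a[110:310,180:420]
    cv2.imwrite(f"pics/{n}6.png",cv2.resize(a,None,fx=2.5,fy=2.5))
```

```text
8.05 [ 0.54302232 -0.0415121   0.23978818] [0.28987316 0.07448411 0.33221922] -6.089479363144137e-05
(-0.01, -0.013, 0.0655) [0.0013 0.0004 0.0017] [0.0004 0.0027 0.0014]
```

View pics/side6.png

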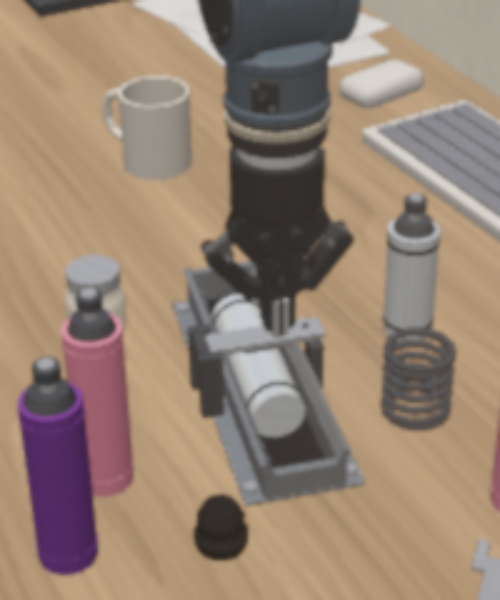

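The bar is nearly level, and the force is still about zero. I press a few mm more, farther out toward the free end.

Call:
{"fn": "carry_out", "kwargs": {
  "steps": [
    {"offset": [0,0,0.01],"delta_rot": [0,0,0],"gripper": 0.0},
    {"offset": [0.001,0,0.015],"delta_rot": [0,0,0],"gripper": 0.0},
    {"offset": [0.002,0,0.015],"delta_rot": [0,0,0],"gripper": 0.0},
    {"offset": [0.003,0,0.015],"delta_rot": [0,0,0],"gripper": 0.0},
    {"offset": [0.003,0,0.015],"delta_rot": [0,0,0],"gripper": 0.0}
  ]
}}

```text
time_s: 8.65
position: [0.5591, -0.045, 0.2387]
eef_rot: [0.17, 1.557, -0.172]
contact_force: [-0.3, -0.4, 13.1]
grip_width: -0.0001
```

The force rose to 13 N with the tool stopped at the expected height, so the bar is on its stop. I retract and look.

Call:
{"fn": "carry_out", "kwargs": {
  "steps": [
    {"offset": [-0.02,0,0],"delta_rot": [0,0,0],"gripper": 0.0},
    {"offset": [-0.06,0,0],"delta_rot": [0,0,0],"gripper": 0.0},
    {"offset": [-0.1,0,0],"delta_rot": [0,0,0],"gripper": 0.0},
    {"offset": [-0.14,-0.03,0],"delta_rot": [0,0,0],"gripper": 0.0},
    {"offset": [-0.16,-0.08,0],"delta_rot": [0,0,0],"gripper": 0.0},
    {"offset": [-0.16,-0.12,0],"delta_rot": [0,0,0],"gripper": 0.0},
    {"offset": [-0.16,-0.12,0],"delta_rot": [0,0,0],"gripper": 0.0}
  ]
}}

```text
time_s: 9.35
position: [0.5314, -0.1657, 0.3998]
eef_rot: [0.172, 1.555, -0.177]
contact_force: [-0.4, 0.8, -0.7]
grip_width: -0.0001
```

Run:
```python
from h import *
s,p,r=state();print(s['time_s'],p,s['contact_force'])
for n in("side","scene"):
    a=arm.snapshot(n)[:,:,::-1];a=a[240:340,270:390] if n=="side" else a[110:310,180:420]
    f=5 if n=="side" else 2.5
    cv2.imwrite(f"pics/{n}7.png",cv2.resize(a,None,fx=f,fy=f,interpolation=cv2.INTER_CUBIC))
for th in(0,.09):
  for z in(.004,-.004):
    for r in(.104,):
      t=(-.01-.012,.052-r*np.cos(th)+z*np.sin(th),.0615+r*np.sin(th)+z*np.cos(th))
      print(th,z,((proj("side",cw(t))[0]-[270,240])*5).round(1),((proj("scene",cw(t))[0]-[180,110])*2.5).round(1))
```

```text
9.35 [ 0.53135967 -0.16572831  0.39975211] [-0.40696748  0.8133081  -0.67144284]
0 0.004 [449.3 108.2] [263.  314.8]
0 -0.004 [448.9 123.5] [263.5 319.3]
0.09 0.004 [447.9  90.6] [263.1 309.1]
0.09 -0.004 [449.2 105.7] [263. 314.]
```

View pics/side7.png

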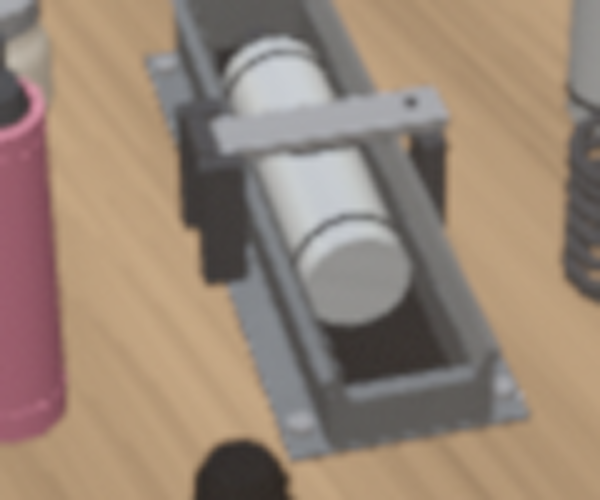

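View pics/scene7.png

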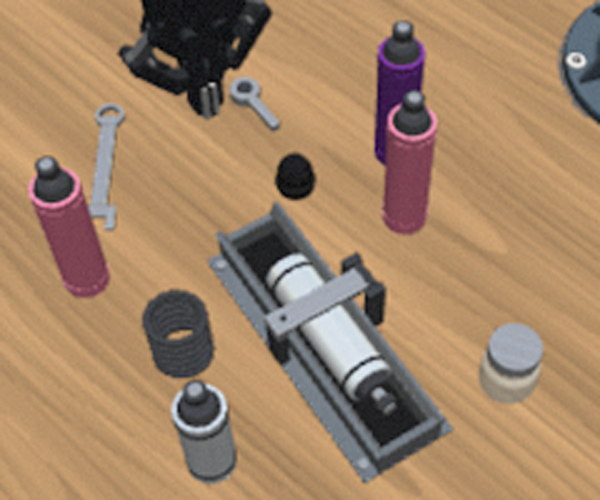

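The bar end's near corner in the side crop, at about (448,110–124), matches the closed prediction of (449,108)–(449,123). The 0.09 rad prediction is (448,91)–(449,106). The damper lies in the trough and the bystanders look unmoved.

```bash
python3 -c "
from cell import arm
print(arm.finish_job())"
```

```text
the job is handed in; nothing more can be done
None
```

The damper is lying in the trough with the clamp bar down across it, and the job is handed in. `finish_job` gave no verdict.

I pushed the damper's upper tube from the heel side with the fingers nearly closed. It tipped along the trough towards +x. I then pushed the open clamp bar over from outside with closed fingers and pressed it down until it met its stop at about 13 N, then backed away. The last move ended at 9.35 s on the robot's clock.

**Last checks:**
- **Damper:** it lies straight in the trough, its middle within a few mm of cradle x = 0.
- **Clamp:** the bar end's pixels match the fully closed prediction (0 rad), clear of the one for 0.09 rad.
- **Bystanders:** those in the last close view look unmoved. The mug was outside that view and I did not look at it again; the arm never worked near it.
- **Contact:** the tool is clear of everything, and the force reading is about zero.

**One disagreement:** my single-camera reading put the damper's axis about 5 mm off the trough's centre line. The rails allow only about 3 mm, so I put the difference down to cradle-fit and calibration error. Either figure is inside the 10 mm limit.

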